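# Feed a linocut block under the press platen to its stop

## Task

Pick up the wood-backed linocut block from the bench, lay it lino side up on the press's feed bed with its brass-edged end leading, and slide it under the low platen until it is fully home against the solid stop hidden inside. The stop is set anew for every job, so feel for it: press the block firmly home for a moment, with a steady 10 to 15 N, but never more than 20 N, then let go and leave the block there. Leave the brush jar, the ink tin and the ink roller where they are.

Things in the scene. Friction and masses are not known exactly. Their poses are not given: they have to be found in the camera images.
- block: Linocut block 130 (x) x 60 (y) x 16 (z) mm, 0.16 to 0.25 kg: pale wooden base, red-brown carved lino face, a 12 mm brass strip on top of its leading (+x) end. Origin: centre of the underside; x along its length to the brass end, z up out of the lino. Starts flat on the bench, lino up, left or right of the press, x roughly away from the robot. Sliding it takes 1 to 5 N.
- nose (a point): Centre of the block's leading end face (brass end): 65 mm ahead of the block's origin, 8 mm above its underside.
- press: Small green block press fixed to the bench. Origin: on the bench under the middle of the platen; x is the feed direction (roughly away from the robot), y left, z up. Steel feed bed 90 mm wide, top at z = 8 mm, from x = -200 to +60 mm. Green frame 140 mm wide over x = -25 to +25 mm, up to z = 141 mm; red handwheel 100 mm across on top at z = 164 mm.
- platen (a point): Middle of the platen's underside, 27.5 mm above the bench, 3.5 mm over a block lying on the bed. The flat aluminium platen reaches 40 mm either way along the feed and 42 mm to either side. A home block sticks out of it towards the robot by 60 to 110 mm, so it can be pushed all the way by its tail end.
- mouth (a point): Entry of the guides, on the bed's top, 76 mm before the press's origin against the feed. Two dark steel guides 16 mm high start here about 90 mm apart, close in to 64 mm at the platen's front edge (x = -40 mm in the press frame) and run on straight, leaving the block 2 mm play on each side. Nearer the robot the bed is plain, without guides.
- stop: Stop housing behind the platen, green, 40 x 90 x 45 mm; origin under its centre, 80 mm past the press's origin, same axes. A solid brass bar reaches from it back under the platen; its face, anywhere from 20 mm before to 30 mm past the press's origin, is not measured. A weak sprung button (0.2 to 1 N) stands 4 mm proud of it: push past it to the solid bar, where force rises steeply.
- jar: Green glass jar 72 mm across with paint brushes, 155 mm high in all; origin under its centre. Stands on the other side of the press from the block. Leave alone.
- tin: Blue ink tin 84 mm across, 60 mm high; origin under its centre. Leave alone.
- roller: Ink roller (brayer) lying flat, 84 x 135 x 36 mm; origin under the black roll, wooden handle towards its -x. Leave alone.
Mind the look-alikes: they are no part of the job. Of the things that look like the block, take the one that is farthest to the robot's right at the start.

How it is judged:
By the outcome, as a careful person would: the job done as asked, in the order asked, and still so for the second after the job is handed in, with the robot touching nothing.
It also fails if it takes over 72 s, if anything falls off the work surface, if the arm or the gripper's body presses on something with over 40 N, if the wrist force passes 120 N, or if a joint passes its speed limit or range.

## Robot

A 6-joint arm with a two-finger parallel gripper is mounted at the origin on the work surface. World frame = base frame: x ahead of the robot, y to its left, z up, the work surface at z = 0. Lengths are in m, angles in rad, forces in N, time in s.
With the tool pointing down it reaches from about 0.275 to 0.825 m from the base axis. Payload 4.9 kg.
Tool frame: the origin (TCP) lies midway between the tips of the shut fingers; the grasp point (between the pads) lies 19 mm behind it (grip_point_offset is the distance from the TCP to the grasp point, in m); z points along the fingers, y is the line along which they close (so a half turn about z gives the same grasp; the last joint's range is limited). The gripper opens to 85 mm and grips with 20 to 120 N. Pads are 22 mm wide; open, the fingers measure 114 mm over their backs; the gripper's body (76 mm by 85 mm) begins 54 mm behind the grasp point. The pads swing forward as they close: fully open they stand 13 mm farther back than shut.
Start: joints at [-1.413, 0.326, -0.193, 1.052, 0, 1.437], TCP at [0.158, -0.527, 0.231] pointing down, gripper open.
Joint ranges: [-2.65, 2.65], [-0.97, 1.79], [-1.3, 1.35], [-1.93, 2.1], [-1.47, 1.37], [-3.14, 3.14]. Speed limits (rad/s): [2.57, 2.57, 3.14, 3.14, 3.14, 3.14].

## Interface

Orientations are given as a rotation vector (axis times angle).
In Python, from cell import * gives the robot as it stands. Calls block until the motion is done:
- movep(position, orientation): joint-space move of the TCP to a pose.
- move_l(position, velocity=0.15, rot=None, until_force=None): straight line of the TCP; rot=None keeps the orientation; velocity is the mean speed in m/s. With until_force (N) it stops when the force on the tool has changed by that much, and returns True; else False.
- set_joints(angles): joint-space move.
- let_go() and grab(newtons=None): open the fingers fully, or close them until they stop; newtons is the grip in N (None keeps the last).
- sleep(seconds).
- ik(position, orientation): joint angles nearest the present ones, or None.
- get_state(): the state.
- grab_frame(name): name is "side" or "top" or "wrist"; returns a dict with "img" (384x512x3 uint8, red, green, blue), "fx", "fy", "cx", "cy" (pixels), "cam_to_world" (4x4, takes a point from camera to world coordinates); the wrist camera has in their place "T_tool_cam" (4x4, takes a point from camera to tool coordinates, whose origin is the TCP and whose axes are the flange's). Camera axes: x right, y down, z forward; pixel columns grow to the right and rows downward; lengths in m; the calibration is good to about 2 mm. A picture is of the moment at which its call begins: read the wrist's pose just before it. There is no depth.
A pose or a line that the arm cannot do raises MotionError and nothing moves.
- sign_off(): hands the job in; it is judged then, once.
Trained networks look in the newest picture that a camera, given by its name, has taken for a name from the list of things; names that differ only in an ending like _2 or _b are one class to them, and where a whole thing is asked for, a point or a joint stands for the part that bears it (a point fixed in the world has none). Each returns a list of dicts, best first, with "score" (0 to 1); they miss things now and then, are a little off and sometimes report something else, mostly with a low value. They report only what shows in the picture. A call takes as long as a camera call. They do not tell look-alikes from the thing itself.
- spot_in(camera, name): "centre" ([column, row] in pixels, amid what is visible of it).
- silhouettes(camera, name): "mask" (384x512 bool, what is visible of it) and "centre" ([column, row] in pixels, amid what is visible of it).
- tip_of(camera, name): "centre" ([column, row] in pixels: a listed point, or the origin of a listed thing).
The state is a dict: "clock": time; "q": joint angles; "joint_velocities": joint speeds; "tau": joint torques, N m; "position": TCP position; "eef_rot": TCP orientation; "contact_force": force on the tool from outside, world axes, zero at the start; "wrist_torque": the same for the moment, N m; "finger_gap": opening from 0.0 (shut) to 1.0 (fully open); "grasp_force": force on a finger pad.
Only numpy, scipy, OpenCV 4.12 (cv2) and the standard library are available. Lean on these libraries where they do the work, as an engineer would, in place of code of your own. Each camera call takes 0.05 s, during which the arm holds its last target. There are 200 camera calls.

## Working session

There is one attempt and no reset: what is moved stays moved. The work goes in short steps, each a Python script; the robot and the scene stay as the last script left them, time stands still between calls to the robot, and variables do not carry over. Pictures are saved under pics/ and viewed, at most 10 in all, crops included, and the job is handed in when it is done.

```bash
mkdir -p pics; cat > h.py <<'E'
from cell import *
import numpy as np, cv2
from scipy.spatial.transform import Rotation as R
def cam(n):
    s=get_state(); f=grab_frame(n)
    if n=="wrist":
        T=np.eye(4);T[:3,:3]=R.from_rotvec(s["eef_rot"]).as_matrix();T[:3,3]=s["position"]
        f["cam_to_world"]=T@np.array(f["T_tool_cam"])
    return f
def toplane(f,px,z):
    T=np.array(f["cam_to_world"]);d=T[:3,:3]@np.array([(px[0]-f["cx"])/f["fx"],(px[1]-f["cy"])/f["fy"],1])
    return T[:3,3]+d*(z-T[2,3])/d[2]
def save(f,n): cv2.imwrite("pics/"+n,cv2.cvtColor(f["img"],cv2.COLOR_RGB2BGR))
Z=dict(block=.016,nose=.008,press=0,platen=.0275,mouth=.008,stop=0,jar=0,tin=0,roller=0)
E
python3 - <<'E'
from h import *
s=get_state();print(s["clock"],s["position"],s["eef_rot"],s["contact_force"])
for c in("top","side"):
    f=cam(c);save(f,c+"0.png");print(c,np.round(f["cam_to_world"],3).tolist())
    for n in Z:
        for d in tip_of(c,n)[:3]: print(c,"tip",n,round(d["score"],2),np.round(d["centre"]),np.round(toplane(f,d["centre"],Z[n]),3))
    for d in silhouettes(c,"block"):
        p=np.argwhere(d["mask"])[:,::-1];print(c,"sil block",round(d["score"],2),d["centre"],len(p),toplane(f,d["centre"],.016).round(3))
print(get_state()["clock"])
E
```

```text
0.0 [ 0.15814458 -0.52616889  0.23050831] [-3.10652753e+00 -4.56409284e-01  2.40620145e-05] [-1.359236    0.30417817 -0.54252712]
top [[-0.068, -0.97, 0.233, 0.301], [-0.998, 0.068, -0.01, 0.004], [-0.006, -0.233, -0.972, 1.054], [0.0, 0.0, 0.0, 1.0]]
top tip block 0.88 [353. 291.] [ 0.311 -0.221  0.016]
top tip block 0.86 [370. 203.] [ 0.513 -0.284  0.016]
top tip block 0.66 [241. 283.] [0.346 0.033 0.016]
top tip nose 0.76 [378. 285.] [ 0.322 -0.28   0.008]
top tip nose 0.72 [218. 266.] [0.389 0.083 0.008]
top tip nose 0.66 [370. 179.] [ 0.572 -0.296  0.008]
top tip press 0.82 [250. 139.] [ 0.7   -0.012  0.   ]
top tip mouth 0.63 [256. 167.] [ 0.623 -0.022  0.008]
top tip stop 0.5 [246. 107.] [ 0.786 -0.009  0.   ]
top tip tin 0.77 [132. 133.] [0.735 0.283 0.   ]
top tip tin 0.62 [257. 164.] [ 0.631 -0.024  0.   ]
top tip roller 0.76 [345. 121.] [ 0.729 -0.254  0.   ]
top sil block 0.91 [242.0, 283.1] 1549 [0.347 0.029 0.016]
top sil block 0.8 [350.5, 293.4] 1605 [ 0.307 -0.214  0.016]
top sil block 0.6 [370.3, 203.5] 1342 [ 0.511 -0.286  0.016]
side [[0.939, -0.255, 0.23, 0.331], 
[... 539 characters left out ...]
. 314.] [ 0.574 -0.3    0.   ]
side tip platen 0.8 [322. 191.] [ 0.694 -0.022  0.027]
side tip mouth 0.7 [291. 206.] [ 0.611 -0.025  0.008]
side tip stop 0.65 [345. 188.] [ 0.77  -0.013 -0.   ]
side tip jar 0.63 [206. 149.] [0.474 0.256 0.   ]
side tip jar 0.47 [329. 316.] [ 0.572 -0.303  0.   ]
side tip tin 0.83 [286. 126.] [0.73  0.279 0.   ]
side tip roller 0.7 [387. 266.] [ 0.74  -0.247 -0.   ]
side tip roller 0.54 [207. 148.] [0.477 0.26  0.   ]
side tip roller 0.52 [344. 189.] [ 0.766 -0.014  0.   ]
side sil block 0.96 [295.4, 318.9] 2285 [ 0.503 -0.293  0.016]
side sil block 0.94 [188.8, 320.0] 2129 [ 0.313 -0.226  0.016]
side sil block 0.84 [180.0, 217.7] 1226 [0.351 0.023 0.016]
1.1
```

View pics/top0.png

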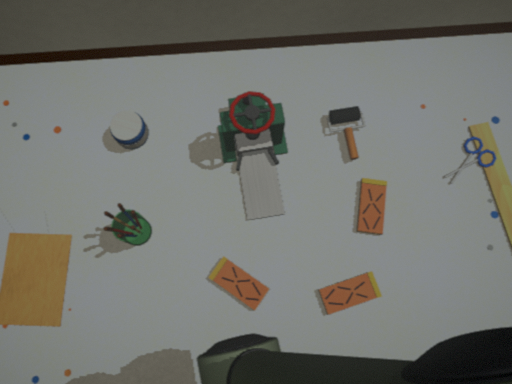

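View pics/side0.png

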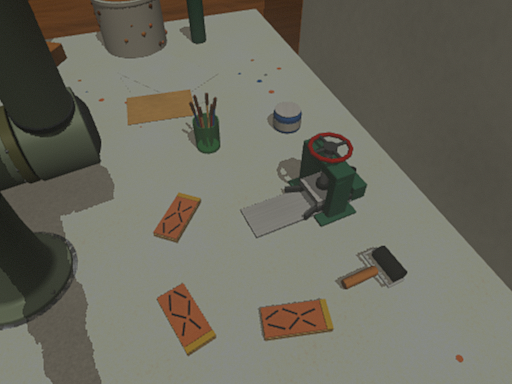

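Top view: three look-alikes at (370,205), (350,293) and (239,283). The rightmost is the one at (370,205), brass end at the top, so it is the target. The press bed runs from (265,217) to (250,140). The jar and tin are on the left, and the roller is beyond the target. The side view agrees. Next is a close wrist look at the target and the press.

```bash
cat >> h.py <<'E'
def rot(yaw,flip=0,tilt=0):
    # tool z down, tool x along heading yaw (flip: reversed); tilt>0 leans body back (tips forward)
    M=R.from_euler("z",yaw)*R.from_euler("y",-tilt)*R.from_matrix(np.diag([1.,-1,-1]))
    if flip: M=M*R.from_euler("z",np.pi)
    return M.as_rotvec()
E
python3 - <<'E'
from h import *
f=grab_frame("wrist");print(np.round(f["T_tool_cam"],3).tolist())
y=np.radians(-11)
for fl in(0,1): print(fl,ik([.48,-.28,.25],rot(y,fl)),ik([.56,-.02,.03],rot(.06,fl,.3)))
movep([.48,-.28,.25],rot(y,0 if f["T_tool_cam"][0][3]<0 else 1))
f=cam("wrist");save(f,"w1.png")
for n in("block","nose"):
    for d in tip_of("wrist",n)[:3]: print(n,round(d["score"],2),np.round(d["centre"]),np.round(toplane(f,d["centre"],Z[n] if n=="nose" else 0),4))
for d in silhouettes("wrist","block")[:2]:
    c,_=cv2.findContours(d["mask"].astype(np.uint8),0,1);c=max(c,key=cv2.contourArea);b=cv2.boxPoints(cv2.minAreaRect(c))
    P=np.array([toplane(f,p,.016) for p in b]);print(b.round(),P.round(4).tolist(),P.mean(0))
print(get_state()["clock"])
E
```

```text
[[0.0, -0.962, -0.272, 0.067], [1.0, 0.0, -0.0, 0.0], [0.001, -0.272, 0.962, -0.142], [0.0, 0.0, 0.0, 1.0]]
0 [-0.66091086  0.32527656 -0.14511161  1.10040815  0.          2.67266801] [-0.21076112  0.42241351 -0.74377157  0.11492935  0.07912382  2.88237862]
1 [-0.66091086  0.32527656 -0.14511161  1.10040815  0.         -0.46892465] [-0.21076112  0.42241351 -0.74377157  0.11492935  0.07912382 -0.25921403]
block 0.67 [251. 180.] [ 0.5019 -0.2897  0.    ]
nose 0.79 [251. 234.] [ 0.567  -0.3025  0.008 ]
nose 0.77 [228.  11.] [ 0.3224 -0.2786  0.008 ]
[[225.   0.]
 [322.   0.]
 [322.  40.]
 [225.  40.]] [[0.3138, -0.2788, 0.016], [0.3322, -0.1846, 0.016], [0.3685, -0.1896, 0.016], [0.3495, -0.2867, 0.016]] [ 0.34100701 -0.23492958  0.016     ]
[[224. 237.]
 [226. 126.]
 [279. 127.]
 [277. 238.]] [[0.561, -0.3349, 0.016], [0.4339, -0.3041, 0.016], [0.4462, -0.2474, 0.016], [0.5746, -0.2728, 0.016]] [ 0.50392454 -0.2898132   0.016     ]
3.0167
```

```bash
python3 - <<'E'
from h import *
movep([.5,-.03,.27],rot(.07,1))
f=cam("wrist");save(f,"w2.png")
for n in("press","mouth","platen","stop"):
    for d in tip_of("wrist",n)[:2]: print(n,round(d["score"],2),np.round(d["centre"]),np.round(toplane(f,d["centre"],Z[n]),4))
np.savez("w2.npz",img=f["img"],T=f["cam_to_world"],k=[f["fx"],f["fy"],f["cx"],f["cy"]])
E
```

```text
press 0.9 [255. 298.] [ 0.6952 -0.0177  0.    ]
mouth 0.69 [254. 249.] [ 0.6181 -0.0236  0.008 ]
platen 0.6 [258. 314.] [ 0.7011 -0.013   0.0275]
```

View pics/w2.png

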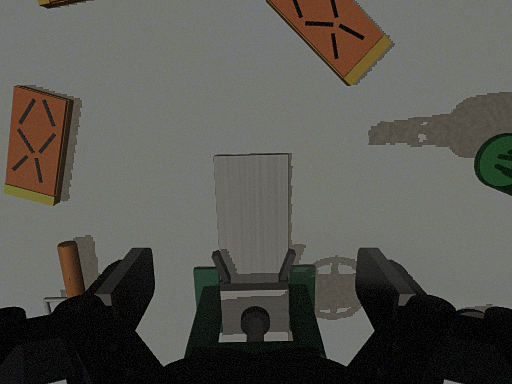

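View pics/w1.png

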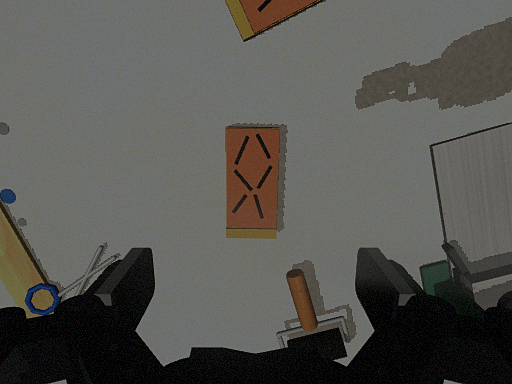

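```bash
python3 - <<'E'
from h import *
z=np.load("w2.npz");f=dict(img=z["img"],cam_to_world=z["T"],**dict(zip(("fx","fy","cx","cy"),z["k"])))
g=cv2.GaussianBlur(cv2.cvtColor(f["img"],cv2.COLOR_RGB2GRAY),(3,3),0).astype(float)
L=[];Rr=[]
for r in range(165,242,3):
    d=np.abs(g[r,2:]-g[r,:-2])
    a=np.argmax(d[205:230])+206;b=np.argmax(d[280:298])+281
    L.append(toplane(f,(a,r),.008)[:2]);Rr.append(toplane(f,(b,r),.008)[:2])
for P in(L,Rr):
    P=np.array(P);p=np.polyfit(P[:,0],P[:,1],1);print(np.degrees(np.arctan(p[0])),np.polyval(p,[.5,.62,.7]),np.std(P[:,1]-np.polyval(p,P[:,0])))
print(toplane(f,(214.5,155),.008),toplane(f,(290.5,153.5),.008))
E
```

```text
5.471981481848983 [-0.08235104 -0.07085558 -0.06319194] 0.0005393323367460782
5.14749919885774 [0.01263585 0.02344585 0.03065251] 0.0013607972889583956
[ 0.4995595  -0.07958964  0.008     ] [0.49145356 0.01097209 0.008     ]
```

```bash
cat >> h.py <<'E'
PO=np.array([.695,-.0175]);PY=np.radians(5.1)
def pw(x,y,z): return [PO[0]+x*np.cos(PY)-y*np.sin(PY),PO[1]+x*np.sin(PY)+y*np.cos(PY),z]
E
python3 - <<'E'
from h import *
y=np.radians(-12.4);g=np.array([.503,-.2895])-.02*np.array([np.cos(y),np.sin(y)])
movep([*g,.10],rot(y,1))
print(move_l([*g,-.001],.1,until_force=8), get_state()["position"])
grab(40);s=get_state();print(s["finger_gap"],s["grasp_force"],s["position"])
move_l([g[0],g[1],.12],.15)
s=get_state();print(s["finger_gap"],s["grasp_force"],s["contact_force"])
p=pw(-.145,0,.12);movep(p,rot(PY,1))
f=cam("wrist");save(f,"w3.png")
f=cam("side");save(f,"s3.png");print(get_state()["clock"],p)
E
```

```text
False [ 4.83959980e-01 -2.85548553e-01 -4.04278851e-04]
0.6829739337769488 43.02282214164734 [ 4.83889832e-01 -2.85416863e-01 -1.00154689e-04]
0.6856687444926365 43.28100621700287 [-0.02350942  0.34135475 -2.23678947]
9.0417 [np.float64(0.5505740455154384), np.float64(-0.03038967304563402), 0.12]
```

View pics/w3.png

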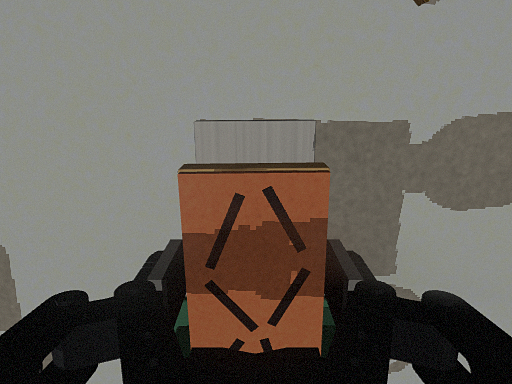

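The block is gripped centred (columns 180–329, centre ~254) and aligned with the bed (195–314, centre ~254). I'll lower it onto the bed.

```bash
python3 - <<'E'
from h import *
p=pw(-.145,0,.0085)
print(move_l([p[0],p[1],.03],.12,until_force=8),move_l(p,.04,until_force=4),get_state()["position"],get_state()["contact_force"])
let_go()
q=pw(-.145,0,.10);move_l(q,.15)
q=pw(-.235,0,.16);movep(q,rot(PY,1,.1))
f=cam("wrist");save(f,"w4.png")
for n in("block","nose"):
    for d in tip_of("wrist",n)[:3]: print(n,round(d["score"],2),np.round(d["centre"]),np.round(toplane(f,d["centre"],Z[n]+.008 if n=="nose" else .008),4))
f=cam("top");save(f,"t4.png");print(get_state()["clock"],pw(-.125,0,.008),pw(-.06,0,.016))
E
```

```text
False True [ 0.54994979 -0.03027248  0.00791535] [-0.76640918  0.52743493  4.32623129]
block 0.78 [367.  26.] [0.3449 0.0366 0.008 ]
block 0.57 [255. 269.] [ 0.5693 -0.0286  0.008 ]
nose 0.9 [254. 328.] [ 0.6356 -0.024   0.016 ]
nose 0.83 [421.  87.] [0.385  0.0851 0.016 ]
12.375 [np.float64(0.5704948668236538), np.float64(-0.02861178710830519), 0.008] [np.float64(0.6352375360753538), np.float64(-0.022833657811986492), 0.016]
```

View pics/w4.png

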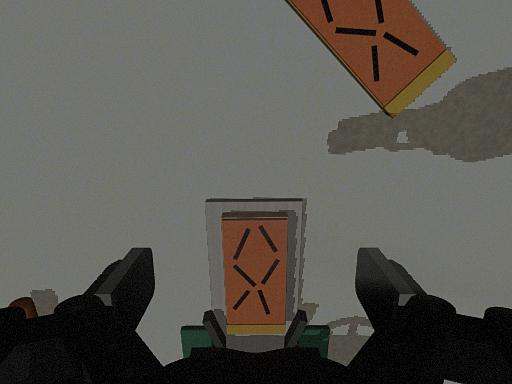

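The block lies flat on the bed, centred, with the brass end between the guide mouths (213–297, 330). Now I'll shut the fingers and push the tail.

```bash
cat >> h.py <<'E'
u=np.array([np.cos(PY),np.sin(PY),0])
def px(): return float((np.array(get_state()["position"])[:2]-PO)@u[:2])
def fr(n=5):
    v=[]
    for _ in range(n): v.append(-np.array(get_state()["contact_force"])@u); sleep(.01)
    return float(np.mean(v))
E
python3 - <<'E'
from h import *
grab(40)
movep(pw(-.225,0,.06),rot(PY,1,.1))
print(move_l(pw(-.225,0,.013),.08,until_force=6)); sleep(.3)
t=fr(10);open("tare","w").write(str(t))
print("tare",t,get_state()["position"],px())
r=move_l(pw(-.09,0,.013),.02,until_force=8)
print(r,px(),fr()-t,get_state()["contact_force"],get_state()["clock"])
E
```

```text
False
tare -0.016709847884551866 [ 0.47107069 -0.03753591  0.01322409] -0.22482386500906162
True -0.1259195383629129 -0.2627258404915658 [ 0.28020397 -0.04130311 -0.02097971] 19.1917
```

```bash
python3 - <<'E'
from h import *
t=float(open("tare").read())
x=px()
for i in range(30):
    x+=.0003; move_l(pw(x,0,.013),.01); F=fr(4)-t
    print(round(x*1e3,2),round(px()*1e3,2),round(F,2))
    if F>7.5: break
print(get_state()["contact_force"],get_state()["clock"])
E
```

```text
-125.75 -125.59 0.45
-125.45 -125.56 1.06
-125.15 -125.51 2.01
-124.85 -125.44 4.16
-124.55 -125.43 5.51
-124.25 -125.39 6.12
-123.95 -125.37 6.7
-123.65 -125.36 7.09
-123.35 -125.38 8.49
[-8.07254883 -1.41755716  6.82308519] 21.825
```

```bash
python3 - <<'E'
from h import *
t=float(open("tare").read())
x=-.12335;z=.013
def fz(): return float(np.mean([get_state()["contact_force"][2] for _ in range(3)]))
def go(): move_l(pw(x,0,z),.01); sleep(.03)
print(get_state()["position"][2])
for i in range(12):
    z+=.0003; go(); a=fz()
    print(round(z*1e3,2),round(a,2),round(fr(3)-t,2))
    if a<1.5: break
for i in range(30):
    F=fr(4)-t
    if F>13.3 : break
    x+=.0002 if F<12 else .0001
    if fz()>1.5: z+=.0002
    go()
    print(round(x*1e3,2),round(px()*1e3,2),round(F,2),round(fz(),2))
h=[]
for i in range(12): sleep(.1);h.append(round(fr(2)-t,2))
print(h,get_state()["contact_force"],px(),get_state()["clock"])
open("xz","w").write(f"{x} {z}")
E
```

```text
0.012670532665139778
13.3 3.75 6.77
13.6 2.55 6.2
13.9 0.11 5.67
-123.15 -125.42 5.67 0.97
-122.95 -125.38 6.12 1.54
-122.75 -125.4 6.44 1.12
-122.55 -125.34 6.94 1.42
-122.35 -125.37 7.31 0.83
-122.15 -125.38 7.41 0.77
-121.95 -125.37 7.39 -0.01
-121.75 -125.33 7.9 1.69
-121.55 -125.3 8.64 0.45
-121.35 -125.34 9.16 1.8
-121.15 -125.33 8.9 0.48
-120.95 -125.34 8.78 1.02
-120.75 -125.34 9.65 0.34
-120.55 -125.31 9.46 0.85
-120.35 -125.35 10.25 2.15
-120.15 -125.31 10.8 0.08
-119.95 -125.35 10.52 1.22
-119.75 -125.29 11.24 1.29
-119.65 -125.31 12.06 0.55
-119.45 -125.32 11.1 1.72
-119.25 -125.34 11.9 0.44
-119.05 -125.32 11.45 0.37
-118.95 -125.31 12.43 1.04
-118.85 -125.3 12.22 0.5
-118.75 -125.32 12.7 2.28
-118.65 -125.3 12.74 -0.25
-118.55 -125.31 12.46 0.7
-118.45 -125.31 13.11 0.8
-118.35 -125.29 13.03 1.07
[13.45, 13.31, 13.7, 13.33, 13.75, 13.7, 13.49, 13.53, 13.43, 13.59, 13.28, 13.6] [-12.93957501  -4.07100329   1.56077849] -0.12527640468430554 33.3667
```

The block is solidly stopped (0.1 mm of movement between 6 and 13.5 N) and was held at 13.5 N for over 1 s. I'll back off and check.

```bash
python3 - <<'E'
from h import *
x,z=map(float,open("xz").read().split())
move_l(pw(-.1255,0,z),.03); move_l(pw(-.16,0,z),.04)
move_l(pw(-.2,0,.12),.12)
movep(pw(-.235,0,.16),rot(PY,1,.1)); sleep(.2)
f=cam("wrist");save(f,"w5.png")
print([(round(d["score"],2),toplane(f,d["centre"],.008).round(4)) for d in tip_of("wrist","block")[:3]],pw(-.049,0,.008),get_state()["contact_force"],get_state()["clock"])
E
```

```text
[(0.94, array([0.3448, 0.0364, 0.008 ])), (0.74, array([ 0.6439, -0.0232,  0.008 ]))] [np.float64(0.6461939877948722), np.float64(-0.021855820546455636), 0.008] [-0.24866364  0.3920818   0.00153021] 36.475
```

View pics/w5.png

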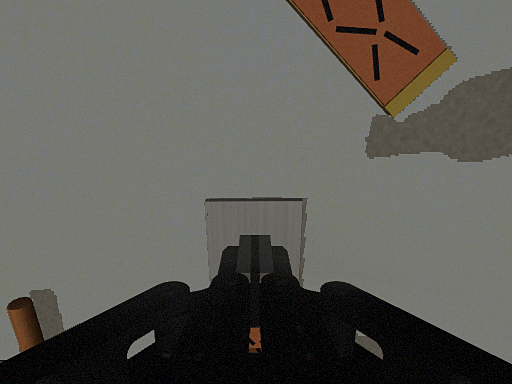

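The shut fingers hide most of the block (lino shows at (255,340)), so I'll check from the side camera.

```bash
python3 - <<'E'
from h import *
movep([.40,-.12,.25],rot(PY,1))
f=cam("side");cv2.imwrite("pics/s6.png",cv2.resize(cv2.cvtColor(f["img"][120:300,200:440],cv2.COLOR_RGB2BGR),None,fx=3,fy=3))
print([(round(d["score"],2),toplane(f,d["centre"],.008).round(4)) for d in tip_of("side","block")[:3]],get_state()["clock"])
E
```

```text
[(0.93, array([ 0.6416, -0.027 ,  0.008 ])), (0.88, array([0.343 , 0.0343, 0.008 ])), (0.56, array([ 0.3075, -0.226 ,  0.008 ]))] 37.175
```

View pics/s6.png

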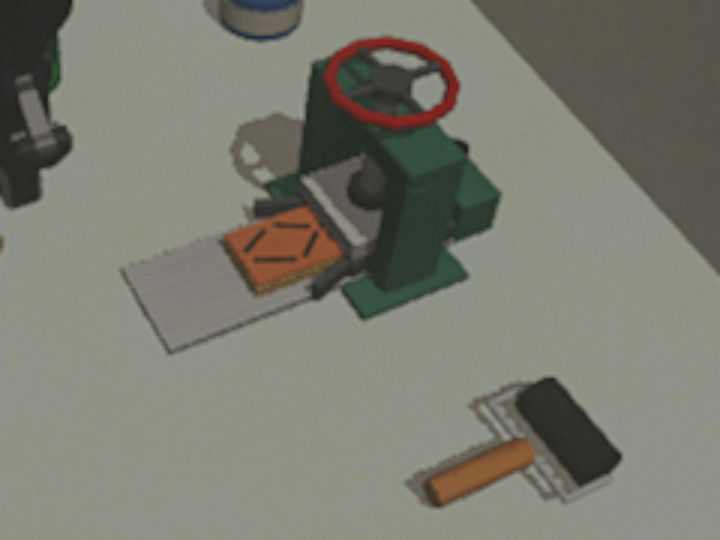

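The block sits straight under the platen (crop 225–340, 205–290), lino up, and the arm is clear of everything.

```bash
python3 -c "
from cell import *
print(sign_off())"
```

```text
the job is handed in; nothing more can be done
None
```

The rightmost block is under the platen, lino up and brass end leading; it was held against the solid stop at about 13.5 N for over a second, then released, and the job was handed in at about 37 s.

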